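# Turn a blank panel over against the rest board

## Task

Turn the loose wooden panel over so that its stretcher bars show: with the fingertips push it along the table until it butts against the low front edge of the cork-topped rest board, then keep pushing so that it tips up on that edge and flops over to lie bars-up, flat on the cork. Do not grip, pick up or carry the panel. Leave the jar, the brass weight and the brush where they are, and finish with the hand clear.

Things in the scene. Friction and masses are not known exactly. Their poses are not given: they have to be found in the camera images.
- panel: Loose wooden panel, about 0.1 kg: pale smooth board 110 x 140 x 8 mm (x, y, z) on a darker rectangle of bars 10 mm high (18 mm in all). Bars are inset 10 mm, so the board's rim overhangs, underside 10 mm up. Starts smooth side up before the rest board, yaw within 12 degrees of it. Origin: centre of the bars' underside; z from bars to smooth side (up at start); x to the rest board.
- panel_near (a point): Middle of the panel's rim on its -x side (the 140 mm long edge nearest the robot at the start), at half the board's thickness: panel frame (-55, 0, 14) mm. Friction holds the rim to a fingertip that presses it towards the wall with about 15 N; pressed less, it may slip off.
- panel_far (a point): Middle of the panel's rim on its +x side (the 140 mm long edge that faces the rest board): panel frame (55, 0, 14) mm.
- panel_left (a point): Middle of the panel's rim on its +y side: panel frame (0, 70, 14) mm.
- panel_right (a point): Middle of the panel's rim on its -y side: panel frame (0, -70, 14) mm.
- rest: Rest board fixed to the table: a plywood block with a cork top, 180 x 280 x 22 mm (x by y by height). Its vertical front face, 22 mm high, looks to its -x (towards the robot) and serves as the stop. Origin: centre of its underside, on the table; x points away from the robot, z up.
- rest_edge (a point): Middle of the rest board's front top edge, 22 mm above the table: rest frame (-90, 0, 22) mm.
- jar: Bystander: closed jar, 56 mm across, 75 mm high, loose on the table beside the work. Origin: centre of its underside.
- weight: Bystander: round brass weight with a knob, 52 mm across, 62 mm high, loose on the table beside the work. Origin: centre of its underside.
- brush: Bystander: brush with wooden handle lying on the table to one side, about 200 mm long along its x. Origin: middle of its underside.
Things that resemble listed ones, but are neither listed nor needed, are in the scene too. Of the things like the panel, leave any that is grey; of the rest the smaller one is meant.

How it is judged:
By the outcome, as a careful person would: the job done as asked, in the order asked, and still so for the second after the job is handed in, with the robot touching nothing.
It also fails if it takes over 58 s, if anything falls off the work surface, if the arm or the gripper's body presses on something with over 40 N, if the wrist force passes 120 N, or if a joint passes its speed limit or range.

## Robot

A 6-joint arm with a two-finger parallel gripper is mounted at the origin on the work surface. World frame = base frame: x ahead of the robot, y to its left, z up, the work surface at z = 0. Lengths are in m, angles in rad, forces in N, time in s.
With the tool pointing down it reaches from about 0.325 to 0.85 m from the base axis. Payload 4.4 kg.
Tool frame: the origin (TCP) lies between the finger pads; the fingertips stand 14 mm ahead of it and the grasp point (between the pads) lies 5 mm behind it; z points along the fingers, y is the direction in which the jaws open and shut (so a half turn about z gives the same grasp; the last joint's range is limited). The gripper opens to 94 mm and grips with 3 to 60 N. Pads are 16 mm wide; open, the fingers measure 119 mm over their backs; the gripper's body (75 mm by 177 mm) begins 78 mm behind the grasp point.
Start: joints at [0.988, 0.207, 1.542, -0, 1.393, -0.15], TCP at [0.241, 0.522, 0.219] pointing down, gripper open.
Joint ranges: [-2.73, 2.73], [-0.86, 2.22], [0.23, 2.46], [-1.11, 4.25], [0.08, 2.63], [-2.82, 2.82]. Speed limits (rad/s): [2.79, 2.79, 3.14, 3.14, 3.14, 3.14].

## Interface

Orientations are given as a rotation vector (axis times angle).
In Python, from rig import robot gives the robot as it stands.
- The arm moves only by the shell command python3 -m inch 'ROWS'. ROWS is JSON, a list of rows, each a list of 3 entries, a list of its own where there are three numbers: the shift along the tool's x, y, z in m, then the turn about the tool's z in degrees, then the gripper command: -1 is fully open, 1 is shut, values between are in proportion. In form: [[[tx, ty, tz], yaw, claw], ...]. A call has 1 to 8 rows; each row is the pose to reach, as a shift and turn from the pose commanded when the call began, along the tool's axes at that moment; what a row does not reach only later rows make up. A row lasts 1/12 s, in which the tool goes at most 41.7 mm and 7.16 degrees, less where a joint would pass 70% of its speed; a pose out of reach is approached as far as the arm can. A call with a gripper value outside its range is refused whole. The fingers move at their own pace and stop on an object; the grip force is fixed at half the most. Time passes only in rows, so rows that repeat a pose let the fingers close. It gives the time, the measured TCP pose, the force and the opening at its end, in the units of the state.
- robot.sense(): the state, without advancing time (a new reading comes with each control period).
- robot.snapshot(name): name is "side" or "top" or "wrist"; returns a dict with "img" (480x640x3 uint8, blue, green, red), "z_map" (480x640 float32, m along the optical axis (not along the pixel's ray), 0 where there is no reading), "fx", "fy", "cx", "cy" (pixels), "distortion" ([k1, k2, p1, p2, k3] as OpenCV has them; the pictures are not rectified), "rvec" (rotation vector, rad) and "tvec" (3), from world to camera coordinates, as OpenCV has them; the wrist camera has in their place "tool_from_camera" (4x4, takes a point from camera to tool coordinates, whose origin is the TCP and whose axes are the flange's). Camera axes: x right, y down, z forward; pixel columns grow to the right and rows downward; lengths in m; the calibration is good to about 2 mm. A picture is of the moment at which its call begins: read the wrist's pose just before it.
- robot.job_done(): hands the job in, once; it reports no verdict.
The state is a dict: "time": time; "qpos": joint angles; "qvel": joint speeds; "joint_efforts": joint torques, N m; "tcp_pos": TCP position; "eef_rot": TCP orientation; "wrist_force": force on the tool from outside, world axes, zero at the start; "torque": the same for the moment, N m; "gripper_width": opening from 0.0 (shut) to 1.0 (fully open).
Only numpy, scipy, OpenCV 4.12 (cv2) and the standard library are available. Lean on these libraries where they do the work, as an engineer would, in place of code of your own. Each camera call takes 0.05 s, during which the arm holds its last target.

## Working session

There is one attempt and no reset: what is moved stays moved. The work goes in short steps, Python scripts to look and compute and a shell command to move; the robot and the scene stay as the last step left them, time stands still between calls to the robot, and variables do not carry over. Pictures are saved under pics/ and viewed, and the job is handed in when it is done.

```bash
ls; mkdir -p pics; python3 - <<'E'
from rig import robot
import cv2
print(robot.sense())
for n in("top","side"):
    s=robot.snapshot(n); cv2.imwrite(f"pics/{n}0.png",s["img"]); print(n,s["fx"],s["cx"],s["cy"],s["distortion"],s["rvec"],s["tvec"])
E
```

```text
pics
{'time': 0.0, 'qpos': array([ 9.87509780e-01,  2.07443265e-01,  1.54293483e+00,  1.72516356e-05,
        1.39351082e+00, -1.50496770e-01]), 'qvel': array([ 0.00021623,  0.00070968, -0.00195922,  0.00116738,  0.0020426 ,
       -0.00023699]), 'joint_efforts': array([ 4.06364488e-04, -3.70881021e+01, -2.81418639e+01,  7.00494507e-02,
        3.61803873e-02, -1.63365844e-04]), 'tcp_pos': array([0.24072895, 0.52132769, 0.21828666]), 'eef_rot': array([-0.67435539, -3.0675012 ,  0.00335643]), 'wrist_force': array([0.48665931, 0.07003768, 0.38819811]), 'torque': array([ 0.09195642, -0.0365891 ,  0.00532862]), 'gripper_width': 0.9999619388120075}
top 502.89010152996093 313.5321390240567 236.763375590116 [-0.13415432  0.          0.          0.          0.        ] [ 2.17839971 -2.16333034  0.06808034] [-0.01255558  0.53189496  0.86257925]
side 450.8327122718993 323.20686537927224 245.64533533751776 [-0.04992569  0.          0.          0.          0.        ] [ 2.16561334 -0.03263922  0.03183201] [-0.52236252  0.02852233  0.88031394]
```

View pics/top0.png

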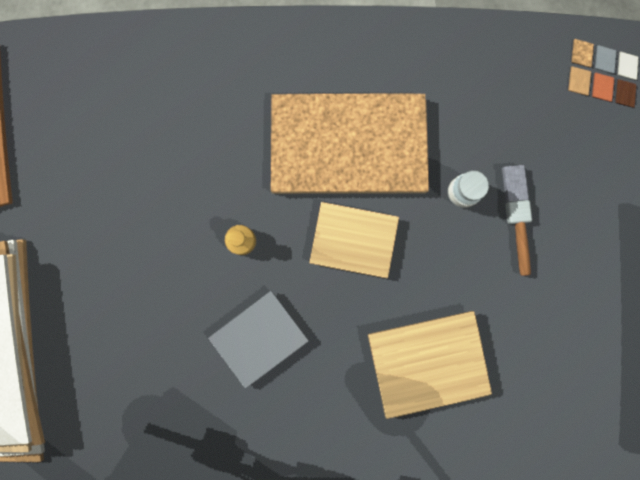

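View pics/side0.png

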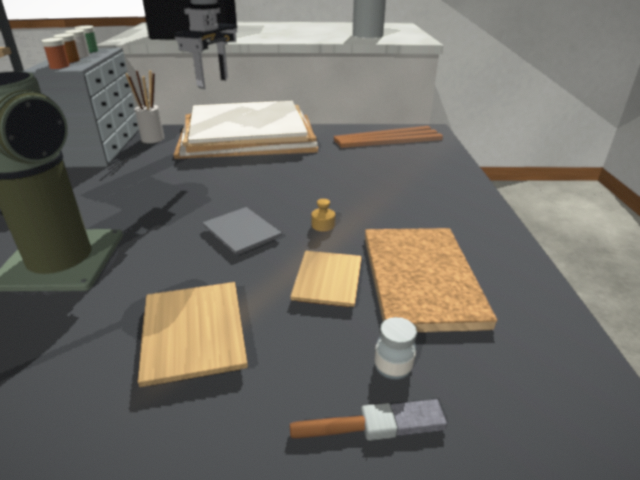

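Candidates in the top view: small pale panel (355,240), larger pale panel (430,365), grey one (258,338). The one I want is the smaller non-grey panel at (355,240). I'll check it in a close crop and measure.

```bash
cat > h.py <<'E'
import numpy as np, cv2
from scipy.spatial.transform import Rotation as R
def ray(s,px,z):
    K=np.array([[s["fx"],0,s["cx"]],[0,s["fy"],s["cy"]],[0,0,1]])
    u=cv2.undistortPoints(np.array(px,float).reshape(-1,1,2),K,np.array(s["distortion"])).reshape(-1,2)
    Rm=cv2.Rodrigues(np.array(s["rvec"]))[0]; t=np.array(s["tvec"]).ravel()
    c=-Rm.T@t; d=np.c_[u,np.ones(len(u))]@Rm
    return c+d*((z-c[2])/d[:,2])[:,None]
def proj(s,P):
    K=np.array([[s["fx"],0,s["cx"]],[0,s["fy"],s["cy"]],[0,0,1]])
    return cv2.projectPoints(np.array(P,float).reshape(-1,1,3),np.array(s["rvec"]),np.array(s["tvec"]),K,np.array(s["distortion"]))[0].reshape(-1,2)
def blobs(img,lo,hi,minA=150):
    m=cv2.inRange(cv2.cvtColor(img,cv2.COLOR_BGR2HSV),np.array(lo),np.array(hi))
    m=cv2.morphologyEx(m,cv2.MORPH_CLOSE,np.ones((5,5)))
    c,_=cv2.findContours(m,cv2.RETR_EXTERNAL,cv2.CHAIN_APPROX_NONE)
    return [k for k in c if cv2.contourArea(k)>minA]
def rect(s,c,z):
    P=ray(s,c.reshape(-1,2),z)[:,:2]
    (cx,cy),(w,h),a=cv2.minAreaRect((P*1000).astype(np.float32))
    return cx,cy,w,h,a
E
python3 - <<'E'
from h import *; from rig import robot
s=robot.snapshot("top"); img=s["img"]
for c in blobs(img,(8,70,90),(30,255,255)):
    x,y,w,h=cv2.boundingRect(c)
    for z in (.018,.022): print((x,y,w,h),z,np.round(rect(s,c,z),1))
cv2.imwrite("pics/crop0.png",cv2.resize(img[80:300,210:560],None,fx=2.2,fy=2.2))
print(np.round(ray(s,[[240,240],[470,187],[515,185],[527,272]],.03),3))
print("tool axes",R.from_rotvec(robot.sense()["eef_rot"]).as_matrix().round(3))
E
```

```text
(368, 311, 124, 108) 0.018 [ 309.4 -214.8  152.9  194.2   12.4]
(368, 311, 124, 108) 0.022 [ 310.  -213.9  152.2  193.3   12.4]
(0, 239, 43, 223) 0.018 [3.128e+02 5.387e+02 4.236e+02 9.290e+01 3.000e-01]
(0, 239, 43, 223) 0.022 [3.135e+02 5.362e+02 4.217e+02 9.250e+01 3.000e-01]
(224, 225, 32, 30) 0.018 [5.266e+02 1.226e+02 5.160e+01 5.560e+01 5.000e-01]
(224, 225, 32, 30) 0.022 [5.263e+02 1.219e+02 5.140e+01 5.530e+01 5.000e-01]
(515, 222, 16, 54) 0.018 [ 513.5 -383.1   95.9   21.7    5. ]
(515, 222, 16, 54) 0.022 [ 513.3 -381.5   95.4   21.6    5. ]
(310, 202, 89, 76) 0.018 [527.8 -80.2 142.  111.7  79.4]
(310, 202, 89, 76) 0.022 [527.5 -80.  141.3 111.2  79.4]
(0, 110, 10, 95) 0.018 [685.5 590.4 189.   19.9   5.7]
(0, 110, 10, 95) 0.022 [684.4 587.6 188.2  19.9   5.7]
(270, 93, 159, 100) 0.018 [ 7.046e+02 -7.140e+01  1.842e+02  2.836e+02  5.000e-01]
(270, 93, 159, 100) 0.022 [ 7.035e+02 -7.120e+01  1.834e+02  2.823e+02  5.000e-01]
(568, 39, 68, 67) 0.018 [ 853.  -565.6  139.6  111.3   78.4]
(568, 39, 68, 67) 0.022 [ 851.3 -563.2  139.   110.8   78.4]
[[ 0.525  0.12   0.03 ]
 [ 0.621 -0.286  0.03 ]
 [ 0.626 -0.368  0.03 ]
 [ 0.471 -0.386  0.03 ]]
tool axes [[-0.908  0.419 -0.001]
 [ 0.419  0.908 -0.002]
 [ 0.    -0.002 -1.   ]]
```

View pics/crop0.png

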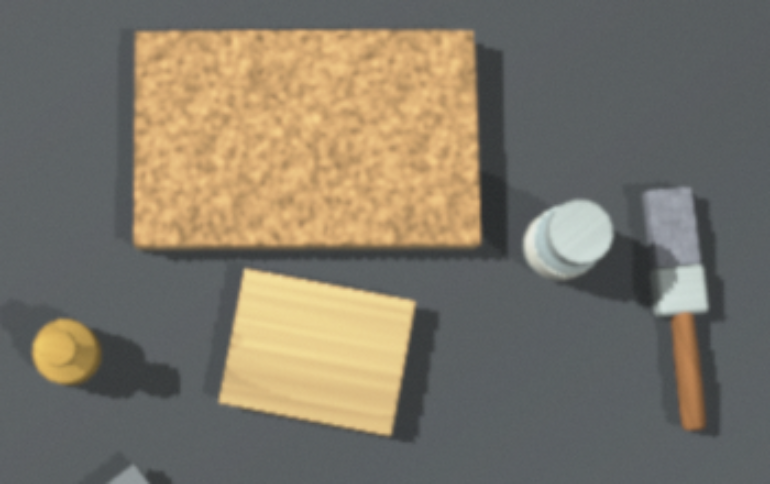

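Confirmed: the pale panel matches 110 x 140 mm at (0.528, -0.080) with a yaw of about -10.5°. The rest front is at x≈0.613. I'll move behind the near rim with the jaws spread along world y.

```bash
python3 -m inch '[[[-0.21,-0.23,0.02],-24.8,-1],[[-0.21,-0.23,0.02],-24.8,-1],[[-0.21,-0.23,0.02],-24.8,-1],[[-0.21,-0.23,0.02],-24.8,-1],[[-0.21,-0.23,0.02],-24.8,-1],[[-0.21,-0.23,0.02],-24.8,-1],[[-0.21,-0.23,0.02],-24.8,-1],[[-0.21,-0.23,0.02],-24.8,-1]]'; python3 - <<'E'
from h import *; from rig import robot
s=robot.sense(); print(R.from_rotvec(s["eef_rot"]).as_matrix().round(3), s["qpos"].round(2)); print(s["tcp_pos"])
E
```

```text
time: 0.82
tcp_pos: [0.3353, 0.222, 0.1989]
eef_rot: [-0.003, -3.141, 0.002]
wrist_force: [0.4, 0.6, 0.4]
gripper_width: 0.999
[[-1.     0.002 -0.   ]
 [ 0.002  1.    -0.001]
 [ 0.    -0.001 -1.   ]] [ 0.37 -0.16  1.96 -0.    1.34 -1.2 ]
[0.3353348  0.22200507 0.19891717]
```

```bash
python3 -m inch '[[[-0.098,-0.30,0.08],0,-1],[[-0.098,-0.30,0.08],0,-1],[[-0.098,-0.30,0.08],0,-1],[[-0.098,-0.30,0.08],0,-1],[[-0.098,-0.30,0.08],0,-1],[[-0.098,-0.30,0.08],0,-1],[[-0.098,-0.30,0.08],0,-1],[[-0.098,-0.30,0.08],0,-1]]'; python3 - <<'E'
from h import *; from rig import robot
s=robot.snapshot("top"); cv2.imwrite("pics/t1.png",s["img"])
s=robot.snapshot("wrist"); cv2.imwrite("pics/w1.png",s["img"])
print(robot.sense()["tcp_pos"])
E
```

```text
time: 1.48
tcp_pos: [0.4335, -0.0776, 0.1188]
eef_rot: [0.002, 3.142, -0.001]
wrist_force: [0.8, 0.1, -1.8]
gripper_width: 0.998
[ 0.43382383 -0.07876765  0.11844311]
```

View pics/t1.png

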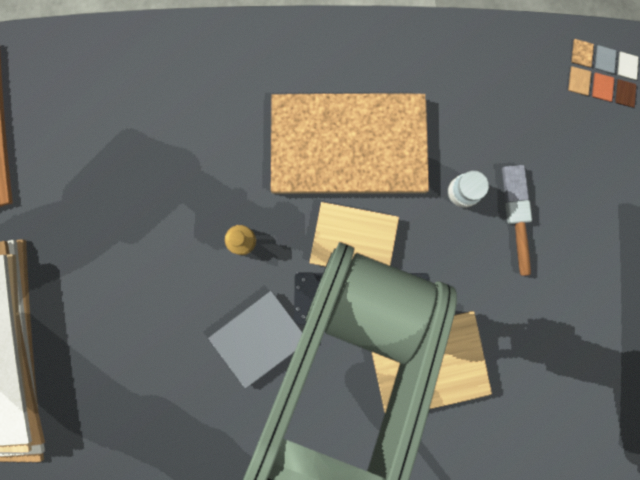

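View pics/w1.png

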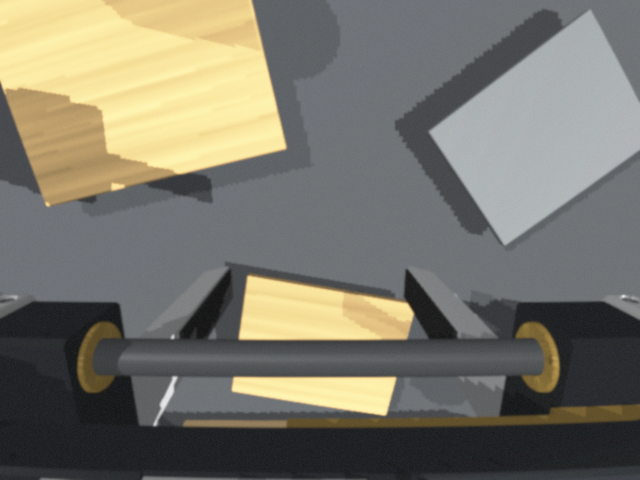

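```bash
python3 -m inch '[[[0,0,0.04],0,-1],[[0,0,0.07],0,-1],[[0,0,0.09],0,-1],[[0,0,0.10],0,-1],[[0,0,0.10],0,-1]]'; python3 - <<'E'
from h import *; from rig import robot
s=robot.snapshot("side"); cv2.imwrite("pics/s1.png",cv2.resize(s["img"][200:380,240:500],None,fx=3,fy=3))
print(robot.sense()["tcp_pos"],robot.sense()["wrist_force"])
E
```

```text
time: 2.0
tcp_pos: [0.4309, -0.0732, 0.0174]
eef_rot: [0.001, -3.136, -0.004]
wrist_force: [0.1, 0.4, -0.4]
gripper_width: 1.002
[ 0.43246343 -0.07387197  0.018928  ] [-0.93403048  0.43441138 -0.92447797]
```

View pics/s1.png

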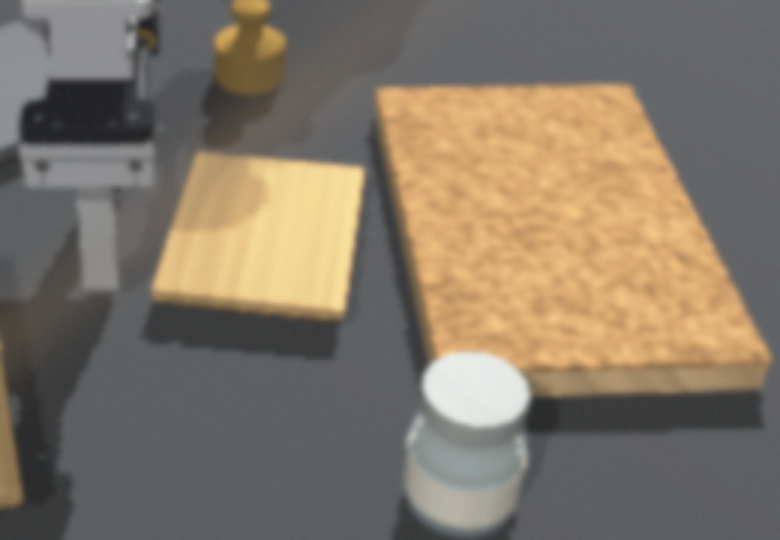

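The view shows the fingers at the panel's near side, tips just above the table and clear of everything. I'll push it slowly.

```bash
python3 -m inch '[[[-0.005,0.003,0],0,-1],[[-0.01,0.003,0],0,-1],[[-0.015,0.003,0],0,-1],[[-0.019,0.003,0],0,-1],[[-0.023,0.003,0],0,-1],[[-0.027,0.003,0],0,-1],[[-0.031,0.003,0],0,-1],[[-0.035,0.003,0],0,-1]]'
python3 -m inch '[[[-0.003,0,0],0,-1],[[-0.006,0,0],0,-1],[[-0.009,0,0],0,-1],[[-0.012,0,0],0,-1],[[-0.015,0,0],0,-1],[[-0.017,0,0],0,-1],[[-0.019,0,0],0,-1],[[-0.019,0,0],0,-1]]'; python3 - <<'E'
from h import *; from rig import robot
s=robot.snapshot("side"); cv2.imwrite("pics/s2.png",cv2.resize(s["img"][200:380,240:500],None,fx=3,fy=3))
s=robot.snapshot("wrist"); cv2.imwrite("pics/w2.png",s["img"])
print(robot.sense()["tcp_pos"],robot.sense()["wrist_force"])
E
```

```text
time: 2.72
tcp_pos: [0.4686, -0.072, 0.0194]
eef_rot: [-0.0, -3.141, 0.0]
wrist_force: [-2.0, -1.0, 1.0]
gripper_width: 1.001
time: 3.38
tcp_pos: [0.4878, -0.0718, 0.0194]
eef_rot: [-0.0, 3.141, 0.0]
wrist_force: [-0.4, 0.5, 0.0]
gripper_width: 1.0
[ 0.48776305 -0.07182032  0.01946034] [-0.15160025  0.40220939  0.37725272]
```

View pics/s2.png

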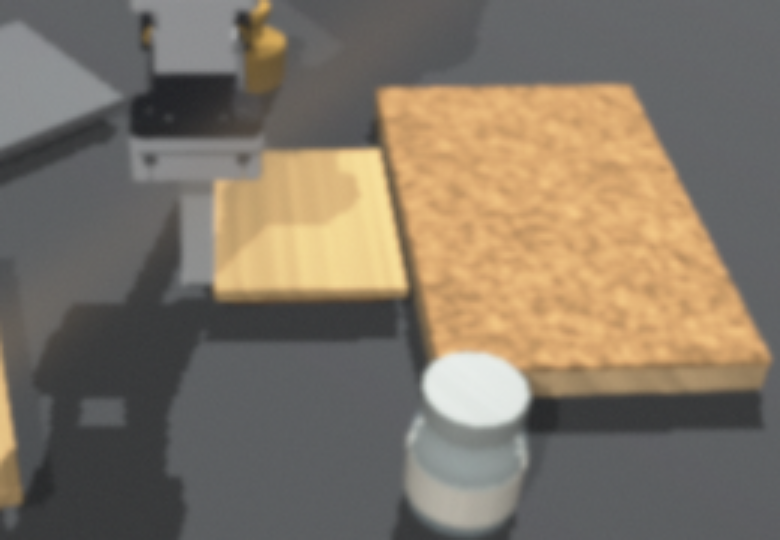

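View pics/w2.png

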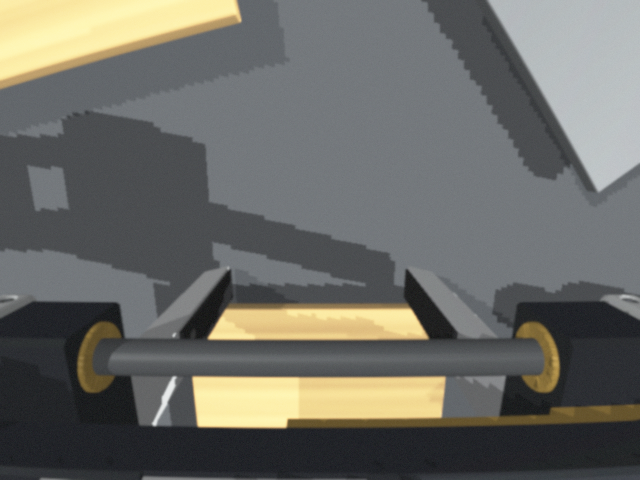

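The panel is square to the wall and nearly butting. Now I'll press in small steps and watch the force.

```bash
python3 -m inch '[[[-0.002,0,0],0,-1],[[-0.004,0,0],0,-1],[[-0.005,0,0],0,-1],[[-0.006,0,0],0,-1],[[-0.006,0,0],0,-1]]'
python3 -m inch '[[[-0.001,0,0],0,-1],[[-0.002,0,0],0,-1],[[-0.002,0,0],0,-1]]'

```

```text
time: 3.9
tcp_pos: [0.4936, -0.0719, 0.0195]
eef_rot: [-0.0, 3.141, -0.0]
wrist_force: [-0.9, -0.2, -0.6]
gripper_width: 1.003
time: 4.15
tcp_pos: [0.4938, -0.0718, 0.0193]
eef_rot: [0.001, -3.138, -0.0]
wrist_force: [-5.2, -0.9, 5.7]
gripper_width: 1.003
```

```bash
python3 -m inch '[[[-0.001,0,0],0,-1],[[-0.002,0,0],0,-1],[[-0.002,0,0],0,-1]]'

```

```text
time: 4.4
tcp_pos: [0.4939, -0.0718, 0.019]
eef_rot: [0.001, -3.134, -0.001]
wrist_force: [-9.6, -1.1, 8.7]
gripper_width: 0.999
```

```bash
python3 -m inch '[[[-0.003,0,0],0,-1],[[-0.004,0,0],0,-1],[[-0.004,0,-0.001],0,-1],[[-0.004,0,-0.003],0,-1],[[-0.004,0,-0.005],0,-1],[[-0.004,0,-0.007],0,-1]]'
python3 - <<'E'
from h import *; from rig import robot
s=robot.snapshot("side"); cv2.imwrite("pics/s3.png",cv2.resize(s["img"][200:380,240:500],None,fx=3,fy=3))
E
```

```text
time: 4.9
tcp_pos: [0.4942, -0.0718, 0.0237]
eef_rot: [0.003, -3.126, -0.001]
wrist_force: [-11.2, -4.1, -1.5]
gripper_width: 1.004
```

View pics/s3.png

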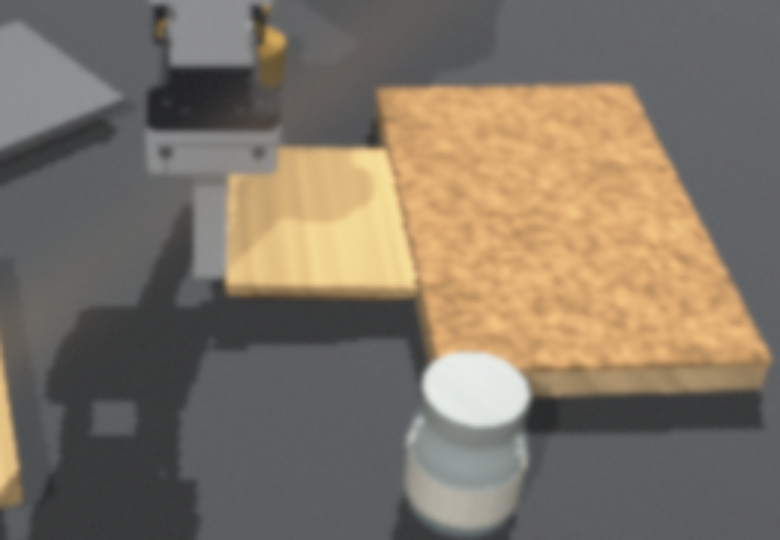

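```bash
python3 -m inch '[[[-0.002,0,0],0,-1],[[-0.004,0,0],0,-1],[[-0.004,0,-0.001],0,-1],[[-0.004,0,-0.003],0,-1],[[-0.004,0,-0.005],0,-1]]'
python3 - <<'E'
from h import *; from rig import robot
s=robot.snapshot("side"); cv2.imwrite("pics/s4.png",cv2.resize(s["img"][220:320,290:410],None,fx=6,fy=6))
E
```

```text
time: 5.37
tcp_pos: [0.4945, -0.0718, 0.0271]
eef_rot: [0.004, -3.118, -0.001]
wrist_force: [-16.8, -6.8, -0.1]
gripper_width: 0.999
```

View pics/s4.png

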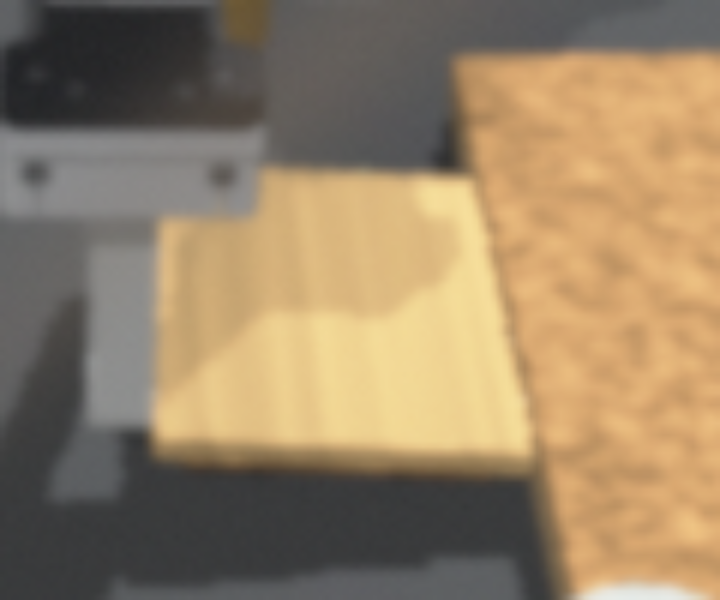

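The side crop shows the near rim (left, 155,455) lifted and the far rim on the wall (530,465), so the tilt has started and friction is holding. I'll follow the arc.

```bash
python3 -m inch '[[[0,0,-0.002],0,-1],[[0,0,-0.004],0,-1],[[0,0,-0.007],0,-1],[[0,0,-0.01],0,-1],[[0,0,-0.013],0,-1],[[-0.001,0,-0.016],0,-1],[[-0.001,0,-0.018],0,-1],[[-0.002,0,-0.02],0,-1]]'
python3 - <<'E'
from h import *; from rig import robot
s=robot.snapshot("side"); cv2.imwrite("pics/s5.png",cv2.resize(s["img"][200:320,290:410],None,fx=5,fy=5))
E
```

```text
time: 6.08
tcp_pos: [0.4971, -0.0719, 0.0479]
eef_rot: [0.004, -3.119, -0.001]
wrist_force: [-18.3, -5.3, 2.9]
gripper_width: 1.001
```

View pics/s5.png

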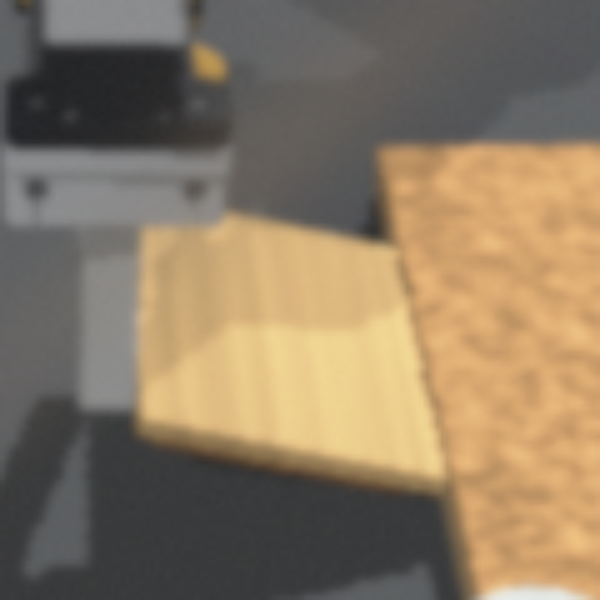

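Clear tilt of about 15°, held. Continuing along the arc.

```bash
python3 -m inch '[[[-0.0005,0,-0.003],0,-1],[[-0.001,0,-0.007],0,-1],[[-0.002,0,-0.011],0,-1],[[-0.003,0,-0.015],0,-1],[[-0.004,0,-0.018],0,-1],[[-0.006,0,-0.021],0,-1],[[-0.007,0,-0.024],0,-1],[[-0.008,0,-0.026],0,-1]]'
python3 - <<'E'
from h import *; from rig import robot
s=robot.snapshot("side"); cv2.imwrite("pics/s6.png",cv2.resize(s["img"][180:320,290:410],None,fx=4,fy=4))
E
```

```text
time: 6.8
tcp_pos: [0.5069, -0.0719, 0.0752]
eef_rot: [0.004, -3.122, -0.0]
wrist_force: [-17.0, -4.6, 7.5]
gripper_width: 1.0
```

View pics/s6.png

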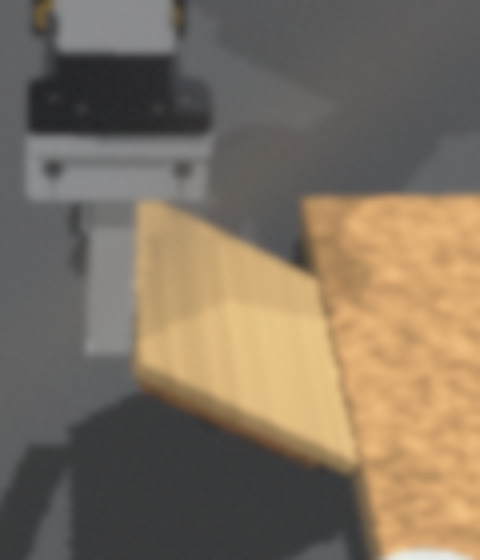

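```bash
python3 -m inch '[[[-0.002,0,-0.004],0,-1],[[-0.004,0,-0.008],0,-1],[[-0.007,0,-0.012],0,-1],[[-0.009,0,-0.016],0,-1],[[-0.012,0,-0.02],0,-1],[[-0.015,0,-0.023],0,-1],[[-0.018,0,-0.026],0,-1],[[-0.021,0,-0.028],0,-1]]'
python3 - <<'E'
from h import *; from rig import robot
s=robot.snapshot("side"); cv2.imwrite("pics/s7.png",cv2.resize(s["img"][160:320,290:430],None,fx=4,fy=4))
E
```

```text
time: 7.52
tcp_pos: [0.5374, -0.072, 0.1061]
eef_rot: [0.0, 3.14, -0.0]
wrist_force: [0.9, -0.2, -0.8]
gripper_width: 1.005
```

View pics/s7.png

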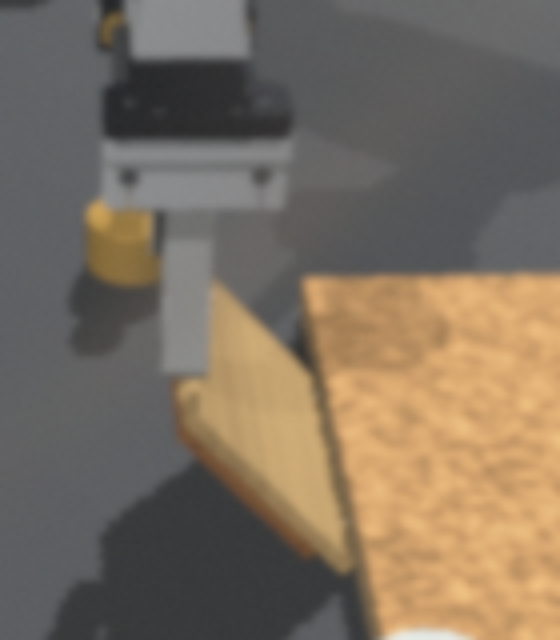

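```bash
python3 - <<'E'
from h import *; from rig import robot
s=robot.snapshot("side"); a=s["img"][160:320,290:430]
w=robot.snapshot("wrist")
s=robot.snapshot("side"); b=s["img"][160:320,290:430]
cv2.imwrite("pics/s8.png",cv2.resize(np.hstack([a,b]),None,fx=2.8,fy=2.8)); cv2.imwrite("pics/w8.png",w["img"])
t=robot.sense(); print(t["time"],t["tcp_pos"],t["wrist_force"])
E
```

```text
7.7167 [ 0.53667144 -0.07186176  0.10548239] [ 0.3656758  -0.00388411  0.29326799]
```

View pics/s8.png

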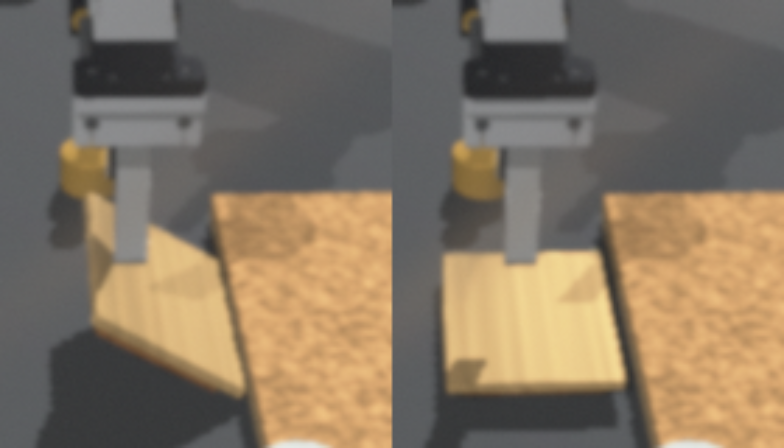

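View pics/w8.png

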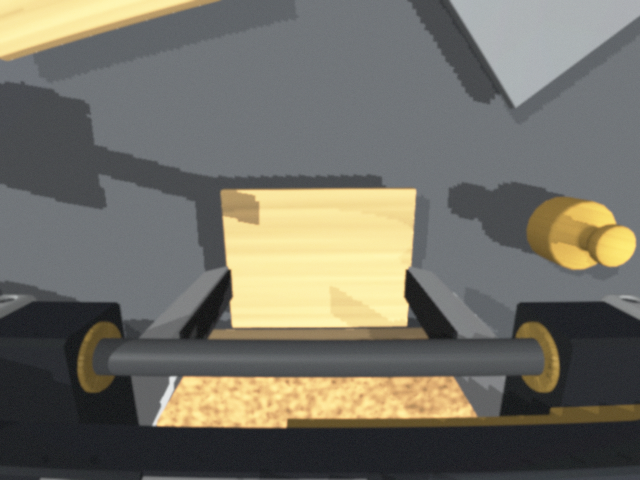

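The rim slipped off at about 45° because the fingertips had ended up level with it. The panel fell back flat, smooth side up and still square to the wall, with nothing else disturbed. Retry: start with the tips lower, press to full force before lifting, and let z lag the arc.

```bash
python3 -m inch '[[[0.04,0,-0.01],0,-1],[[0.075,0,-0.01],0,-1],[[0.077,0,0.02],0,-1],[[0.077,0,0.05],0,-1],[[0.077,0,0.075],0,-1],[[0.077,0,0.085],0,-1],[[0.077,0,0.089],0,-1],[[0.077,0,0.089],0,-1]]'
python3 - <<'E'
from h import *; from rig import robot
s=robot.snapshot("side"); cv2.imwrite("pics/s9.png",cv2.resize(s["img"][180:320,280:420],None,fx=4,fy=4))
for c in blobs(s["img"],(8,70,90),(30,255,255)):
    x,y,w,h=cv2.boundingRect(c); print(x,y,w,h,np.round(rect(s,c,.018),1))
E
```

```text
time: 8.38
tcp_pos: [0.4589, -0.0717, 0.0158]
eef_rot: [0.0, -3.14, -0.001]
wrist_force: [0.0, 0.6, 1.1]
gripper_width: 1.001
290 415 75 23 [ 514.  -391.5   95.9   23.5    5.2]
137 282 111 105 [ 308.6 -211.5  155.7  203.9   12.3]
307 228 190 105 [ 6.440e+02 -7.660e+01  3.077e+02  3.089e+02  5.000e-01]
311 198 25 34 [527.2 141.7 146.5  53.7  89.2]
481 167 127 15 [1.144e+03 3.467e+02 3.549e+02 8.860e+01 5.000e-01]
334 126 108 22 [751.6 620.  344.4 125.1  16. ]
174 114 89 45 [217.6 668.9 256.9 401.8   7.1]
143 71 11 37 [-178.9 1224.4   43.2  593.5   14.9]
11 20 34 9 [-1747.6  3257.1   238.3   628.1    29.2]
```

View pics/s9.png

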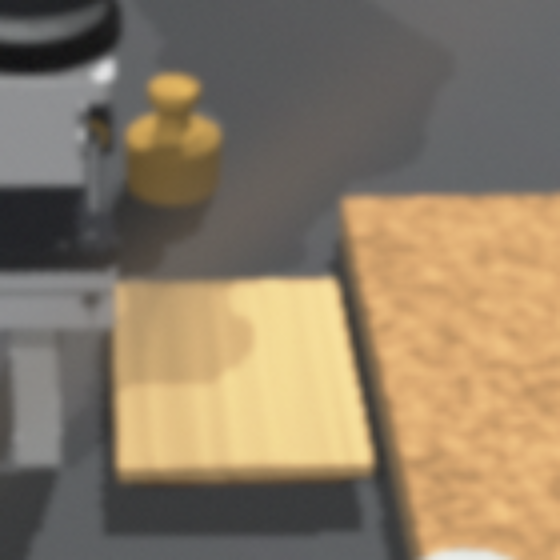

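```bash
python3 -m inch '[[[-0.006,0,0],0,-1],[[-0.012,0,0],0,-1],[[-0.017,0,0],0,-1],[[-0.021,0,0],0,-1],[[-0.025,0,0],0,-1],[[-0.029,0,0],0,-1],[[-0.032,0,0],0,-1],[[-0.034,0,0],0,-1]]'
python3 -m inch '[[[-0.001,0,0],0,-1],[[-0.003,0,0],0,-1],[[-0.005,0,0],0,-1],[[-0.007,0,0],0,-1],[[-0.008,0,0],0,-1],[[-0.008,0,0],0,-1]]'
```

```text
time: 9.1
tcp_pos: [0.4934, -0.0718, 0.0164]
eef_rot: [0.0, -3.141, -0.0]
wrist_force: [-1.8, -0.2, 1.1]
gripper_width: 1.002
time: 9.6
tcp_pos: [0.494, -0.0715, 0.0153]
eef_rot: [0.002, -3.125, -0.002]
wrist_force: [-17.4, -0.9, 14.4]
gripper_width: 1.002
```

```bash
python3 -m inch '[[[-0.001,0,-0.0005],0,-1],[[-0.002,0,-0.001],0,-1],[[-0.002,0,-0.003],0,-1],[[-0.002,0,-0.005],0,-1],[[-0.002,0,-0.007],0,-1],[[-0.002,0,-0.009],0,-1],[[-0.002,0,-0.011],0,-1]]'
python3 - <<'E'
from h import *; from rig import robot
s=robot.snapshot("side"); cv2.imwrite("pics/s10.png",cv2.resize(s["img"][200:320,290:410],None,fx=5,fy=5))
E
```

```text
time: 10.18
tcp_pos: [0.4943, -0.0717, 0.0238]
eef_rot: [0.004, -3.122, -0.001]
wrist_force: [-13.1, -5.2, -1.0]
gripper_width: 1.002
```

View pics/s10.png

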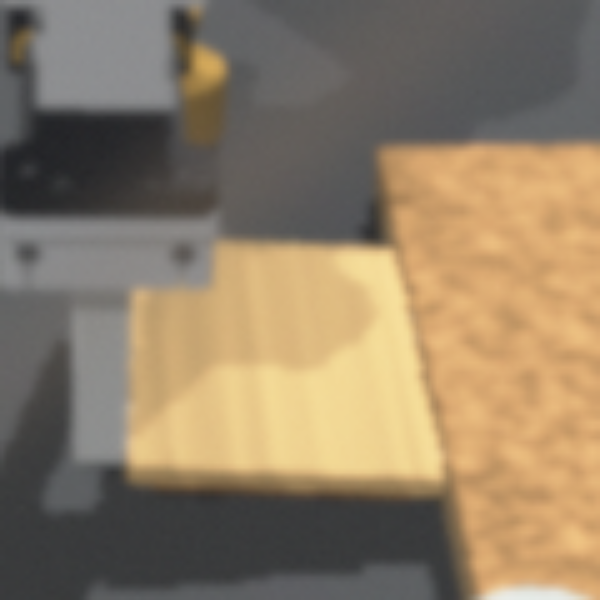

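```bash
cat >> h.py <<'E'
def rayx(s,px,x):
    a=ray(s,[px],0.0)[0]; b=ray(s,[px],0.2)[0]; return a+(b-a)*(x-a[0])/(b[0]-a[0])
def rayy(s,px,y):
    a=ray(s,[px],0.0)[0]; b=ray(s,[px],0.2)[0]; return a+(b-a)*(y-a[1])/(b[1]-a[1])
E
python3 - <<'E'
from h import *; from rig import robot
s=robot.snapshot("side")
# s9 flat reference: corners (118,470)/4+(280,180)
for n,p in (("flat near top",(280+118/4,180+470/4)),("flat far top",(280+372/4,180+466/4)),("now near top",(290+130/5,200+470/5)),("now near bottom",(290+131/5,200+486/5)),("now far top",(290+443/5,200+480/5)),("fingertip bottom-left",(290+73/5,200+463/5))):
    print(n,[np.round(rayy(s,p,y)*1000,1) for y in (-.145,-.13)])
E
```

```text
flat near top [array([ 494. , -145. ,   19.2]), array([ 494.1, -130. ,    6.3])]
flat far top [array([ 602.7, -145. ,   19.2]), array([ 605.5, -130. ,    6.3])]
now near top [array([ 505.1, -145. ,   26.7]), array([ 505.4, -130. ,   14. ])]
now near bottom [array([ 505.4, -145. ,   19.6]), array([ 505.8, -130. ,    6.8])]
now far top [array([ 612.2, -145. ,   20.1]), array([ 615.3, -130. ,    7.2])]
fingertip bottom-left [array([ 485.8, -145. ,   30.2]), array([ 485.7, -130. ,   17.6])]
```

The near rim has been raised 7.5–8 mm, about as far as the finger, so there's almost no slip this time. Continuing.

```bash
python3 -m inch '[[[-0.001,0,-0.001],0,-1],[[-0.002,0,-0.003],0,-1],[[-0.002,0,-0.006],0,-1],[[-0.002,0,-0.009],0,-1],[[-0.002,0,-0.012],0,-1],[[-0.002,0,-0.015],0,-1],[[-0.003,0,-0.018],0,-1],[[-0.003,0,-0.02],0,-1]]'
python3 -m inch '[[[-0.0005,0,-0.003],0,-1],[[-0.001,0,-0.006],0,-1],[[-0.002,0,-0.009],0,-1],[[-0.003,0,-0.012],0,-1],[[-0.004,0,-0.014],0,-1],[[-0.005,0,-0.016],0,-1]]'
python3 - <<'E'
from h import *; from rig import robot
s=robot.snapshot("side"); cv2.imwrite("pics/s11.png",cv2.resize(s["img"][180:320,290:410],None,fx=4,fy=4))
E
```

```text
time: 10.95
tcp_pos: [0.4967, -0.0717, 0.0439]
eef_rot: [0.004, -3.12, -0.001]
wrist_force: [-15.4, -5.1, 2.7]
gripper_width: 1.003
time: 11.45
tcp_pos: [0.5016, -0.0718, 0.0602]
eef_rot: [0.004, -3.12, -0.001]
wrist_force: [-17.8, -3.8, 5.5]
gripper_width: 0.998
```

View pics/s11.png

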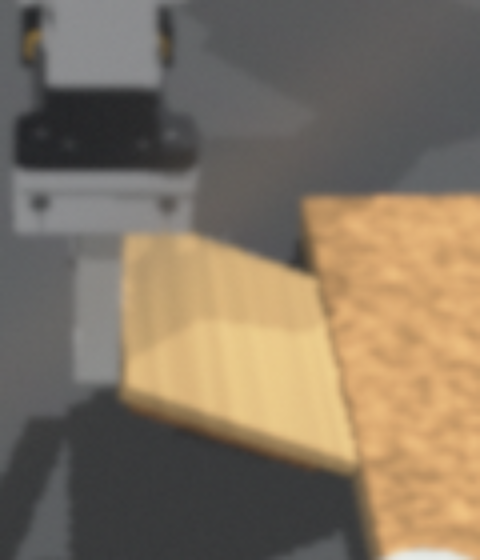

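```bash
python3 -m inch '[[[-0.001,0,-0.003],0,-1],[[-0.002,0,-0.006],0,-1],[[-0.004,0,-0.009],0,-1],[[-0.005,0,-0.012],0,-1],[[-0.007,0,-0.014],0,-1],[[-0.008,0,-0.016],0,-1]]'
python3 - <<'E'
from h import *; from rig import robot
s=robot.snapshot("side"); cv2.imwrite("pics/s12.png",cv2.resize(s["img"][180:320,290:410],None,fx=4,fy=4))
E
```

```text
time: 12.0
tcp_pos: [0.514, -0.0713, 0.078]
eef_rot: [0.002, -3.129, -0.002]
wrist_force: [-9.7, -0.1, 6.8]
gripper_width: 0.997
```

View pics/s12.png

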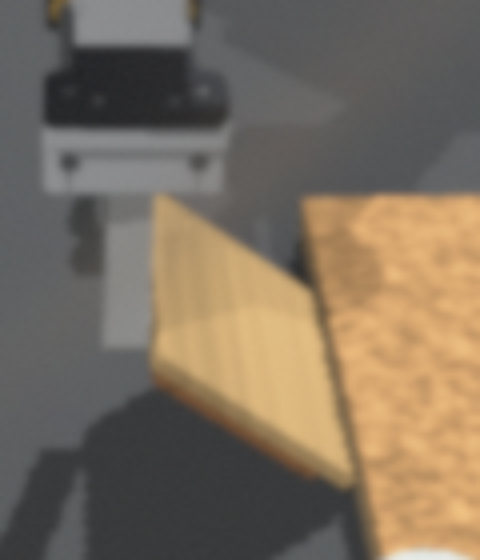

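```bash
python3 -m inch '[[[-0.002,0,0],0,-1],[[-0.004,0,-0.001],0,-1],[[-0.006,0,-0.002],0,-1],[[-0.008,0,-0.004],0,-1]]'
python3 - <<'E'
from h import *; from rig import robot
s=robot.snapshot("side"); cv2.imwrite("pics/s13.png",cv2.resize(s["img"][180:320,290:410],None,fx=4,fy=4))
E
```

```text
time: 12.38
tcp_pos: [0.5181, -0.0712, 0.0817]
eef_rot: [0.004, -3.12, -0.003]
wrist_force: [-20.2, -1.5, 16.5]
gripper_width: 1.001
```

View pics/s13.png

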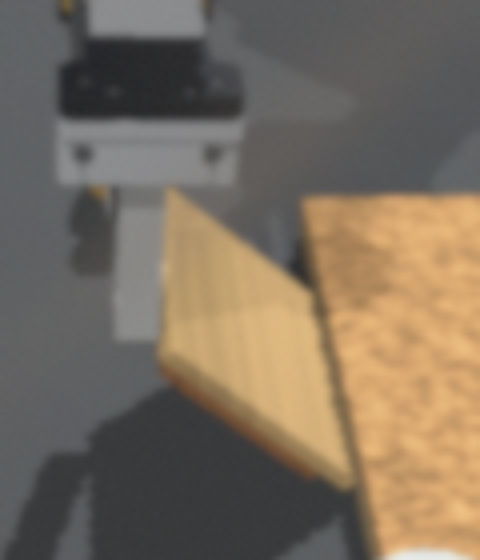

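```bash
python3 - <<'E'
from h import *; from rig import robot
s=robot.snapshot("side")
for n,p in (("near top",(290+160/4,180+352/4)),("near bottom",(290+160/4,180+367/4)),("far top",(290+352/4,180+478/4)),("far bot",(290+346/4,180+490/4))):
    print(n,[np.round(rayy(s,p,y)*1000,1) for y in (-.1425,)])
w=robot.snapshot("wrist"); cv2.imwrite("pics/w13.png",w["img"])
cv2.imwrite("pics/s13b.png",cv2.resize(s["img"][215:315,300:400],None,fx=6,fy=6,interpolation=cv2.INTER_CUBIC))
t=robot.sense();print(t["wrist_force"],t["tcp_pos"])
E
```

```text
near top [array([ 527.9, -142.5,   79.5])]
near bottom [array([ 528.1, -142.5,   71.8])]
far top [array([ 612.3, -142.5,   10. ])]
far bot [array([ 610.3, -142.5,    3.2])]
[-20.42314062  -1.01520378  16.75708028] [ 0.51867269 -0.07116599  0.08229877]
```

View pics/s13b.png

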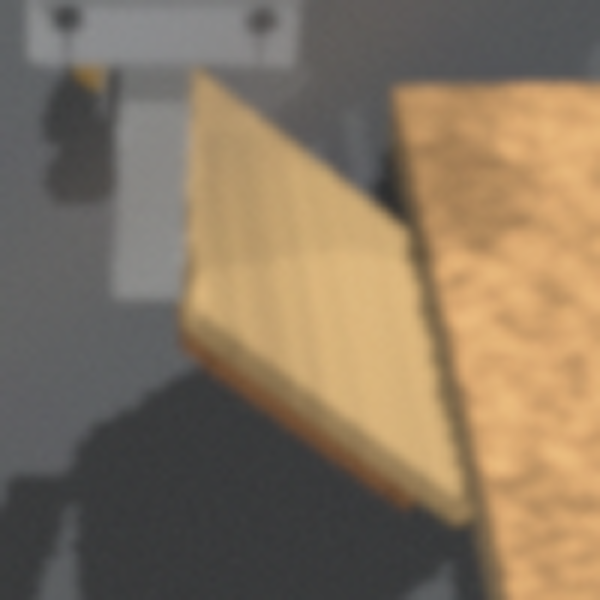

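Rim bottom corner at z≈73 mm, tip at 68 mm: still hooked, about 5 mm below the corner. I'll slide the tips down a little for margin, then keep pushing.

```bash
python3 -m inch '[[[0,0,0.002],0,-1],[[0,0,0.004],0,-1],[[-0.001,0,0.005],0,-1],[[-0.003,0,0.004],0,-1],[[-0.005,0,0.003],0,-1]]'
python3 - <<'E'
from h import *; from rig import robot
s=robot.snapshot("side")
cv2.imwrite("pics/s14.png",cv2.resize(s["img"][205:315,300:410],None,fx=5,fy=5,interpolation=cv2.INTER_CUBIC))
E
```

```text
time: 12.95
tcp_pos: [0.5189, -0.0709, 0.079]
eef_rot: [0.005, -3.11, -0.003]
wrist_force: [-33.6, -2.1, 27.5]
gripper_width: 1.002
```

View pics/s14.png

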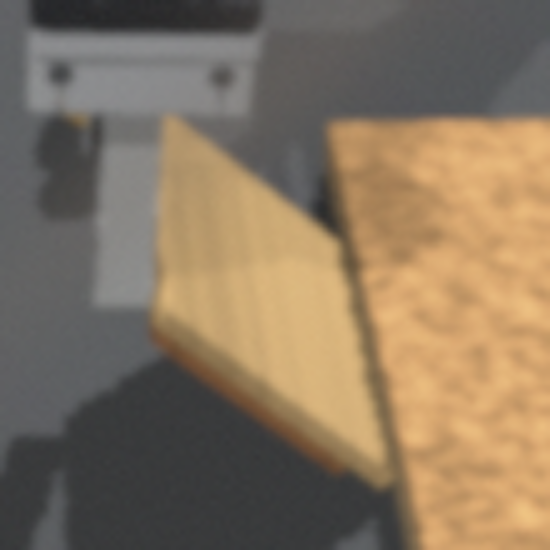

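```bash
python3 -m inch '[[[0,0,-0.003],0,-1],[[0,0,-0.006],0,-1],[[0,0,-0.008],0,-1],[[-0.001,0,-0.01],0,-1]]'
python3 - <<'E'
from h import *; from rig import robot
s=robot.snapshot("side")
cv2.imwrite("pics/s15.png",cv2.resize(s["img"][205:315,300:410],None,fx=5,fy=5,interpolation=cv2.INTER_CUBIC))
E
```

```text
time: 13.33
tcp_pos: [0.5324, -0.0717, 0.0905]
eef_rot: [0.0, -3.14, -0.001]
wrist_force: [-1.5, 0.6, 2.0]
gripper_width: 1.0
```

View pics/s15.png

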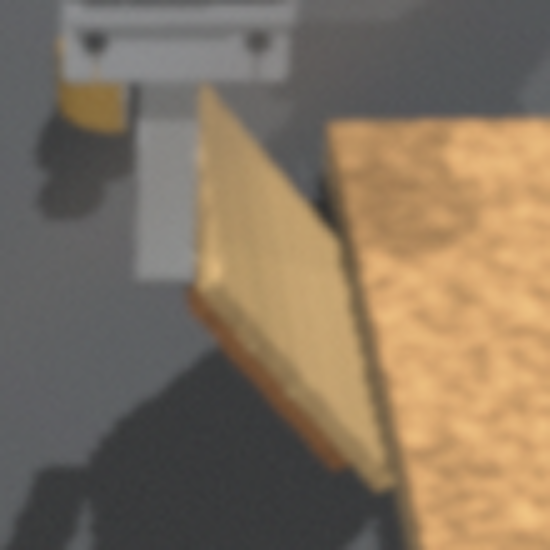

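The panel popped up to about 50° and leans on the fingers, with the tips now well below the rim corner. Pushing on.

```bash
python3 -m inch '[[[-0.002,0,-0.001],0,-1],[[-0.005,0,-0.003],0,-1],[[-0.008,0,-0.005],0,-1],[[-0.011,0,-0.007],0,-1]]'
python3 - <<'E'
from h import *; from rig import robot
s=robot.snapshot("side")
cv2.imwrite("pics/s16.png",cv2.resize(s["img"][185:315,300:430],None,fx=4,fy=4,interpolation=cv2.INTER_CUBIC))
E
```

```text
time: 13.72
tcp_pos: [0.5442, -0.0718, 0.0978]
eef_rot: [0.0, -3.14, -0.0]
wrist_force: [-5.8, 0.0, 6.6]
gripper_width: 0.997
```

View pics/s16.png

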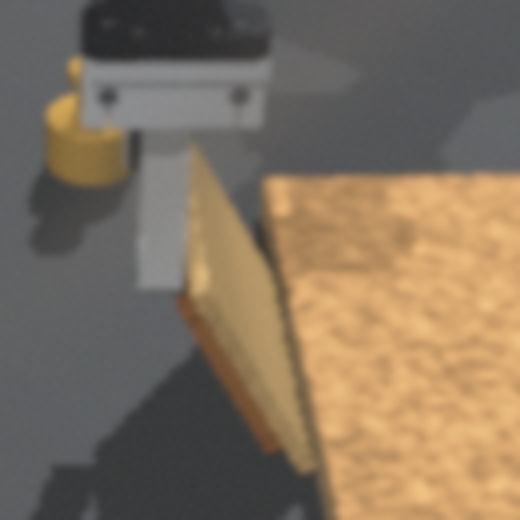

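```bash
python3 -m inch '[[[-0.001,0,-0.004],0,-1],[[-0.004,0,-0.007],0,-1],[[-0.008,0,-0.009],0,-1],[[-0.012,0,-0.011],0,-1],[[-0.016,0,-0.012],0,-1],[[-0.019,0,-0.013],0,-1]]'
python3 - <<'E'
from h import *; from rig import robot
s=robot.snapshot("side")
cv2.imwrite("pics/s17.png",cv2.resize(s["img"][185:315,300:430],None,fx=4,fy=4,interpolation=cv2.INTER_CUBIC))
E
```

```text
time: 14.27
tcp_pos: [0.5643, -0.072, 0.1107]
eef_rot: [-0.0, 3.141, -0.0]
wrist_force: [-0.1, 1.7, 0.1]
gripper_width: 1.001
```

View pics/s17.png

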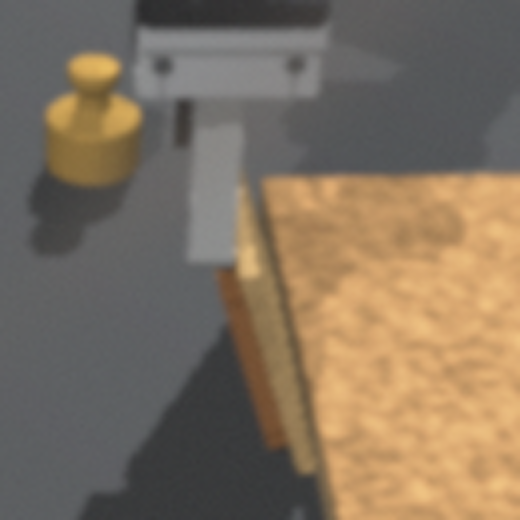

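About 73°, nearly upright, with the tips on the rim just above the bar. Pushing horizontally past vertical.

```bash
python3 -m inch '[[[-0.004,0,-0.002],0,-1],[[-0.008,0,-0.004],0,-1],[[-0.013,0,-0.005],0,-1],[[-0.018,0,-0.005],0,-1],[[-0.023,0,-0.005],0,-1],[[-0.028,0,-0.005],0,-1],[[-0.033,0,-0.005],0,-1]]'
python3 - <<'E'
from h import *; from rig import robot
s=robot.snapshot("side")
cv2.imwrite("pics/s18.png",cv2.resize(s["img"][185:315,300:430],None,fx=4,fy=4,interpolation=cv2.INTER_CUBIC))
E
```

```text
time: 14.9
tcp_pos: [0.5969, -0.0719, 0.1153]
eef_rot: [0.0, -3.142, -0.0]
wrist_force: [-0.5, -0.8, 1.0]
gripper_width: 1.001
```

View pics/s18.png

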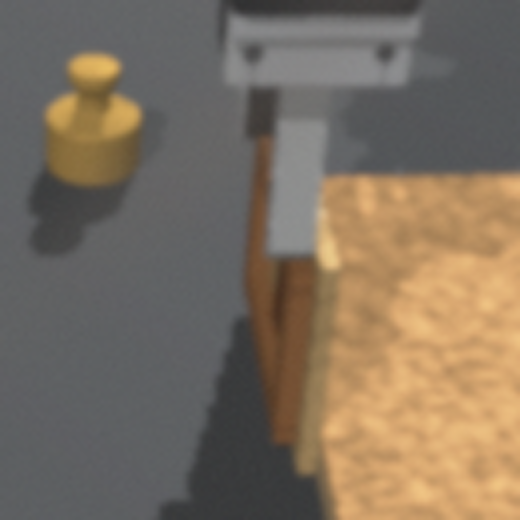

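```bash
python3 -m inch '[[[-0.005,0,0],0,-1],[[-0.01,0,0],0,-1],[[-0.016,0,0],0,-1],[[-0.022,0,0.002],0,-1],[[-0.028,0,0.005],0,-1],[[-0.034,0,0.008],0,-1],[[-0.039,0,0.010],0,-1]]'
python3 - <<'E'
from h import *; from rig import robot
s=robot.snapshot("side")
cv2.imwrite("pics/s19.png",cv2.resize(s["img"][165:345,300:520],None,fx=3.5,fy=3.5,interpolation=cv2.INTER_CUBIC)[:600,:800])
E
```

```text
time: 15.53
tcp_pos: [0.6386, -0.0722, 0.1073]
eef_rot: [-0.0, 3.136, -0.001]
wrist_force: [2.4, 0.2, 4.0]
gripper_width: 0.999
```

View pics/s19.png

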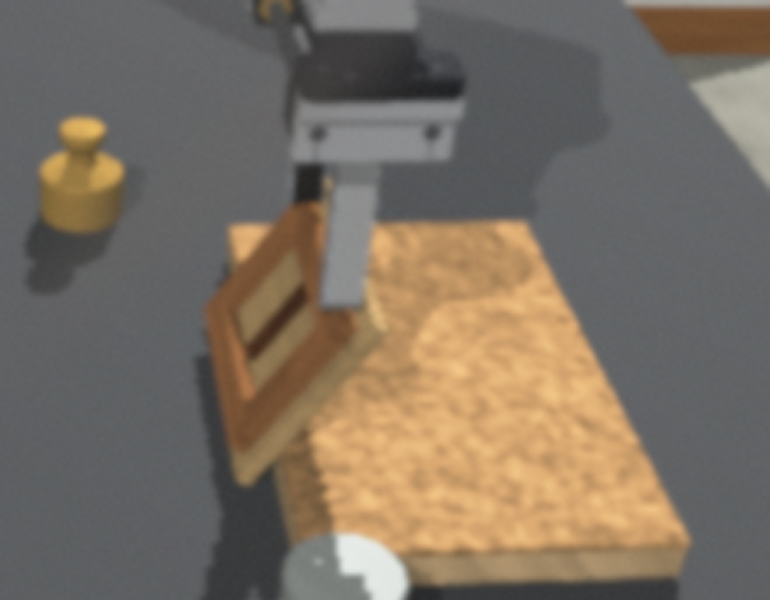

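It's past the edge at about 130°, lying on the front edge with the bars facing up and back. I'll keep pushing over and down.

```bash
python3 -m inch '[[[-0.005,0,0.002],0,-1],[[-0.010,0,0.005],0,-1],[[-0.015,0,0.009],0,-1],[[-0.020,0,0.013],0,-1],[[-0.025,0,0.018],0,-1],[[-0.03,0,0.023],0,-1]]'
python3 - <<'E'
from h import *; from rig import robot
s=robot.snapshot("side")
cv2.imwrite("pics/s20.png",cv2.resize(s["img"][165:335,300:520],None,fx=3.5,fy=3.5,interpolation=cv2.INTER_CUBIC)[:600,:800])
E
```

```text
time: 16.08
tcp_pos: [0.6648, -0.0717, 0.0808]
eef_rot: [-0.0, -3.139, -0.001]
wrist_force: [-1.3, -0.5, -0.1]
gripper_width: 1.004
```

View pics/s20.png

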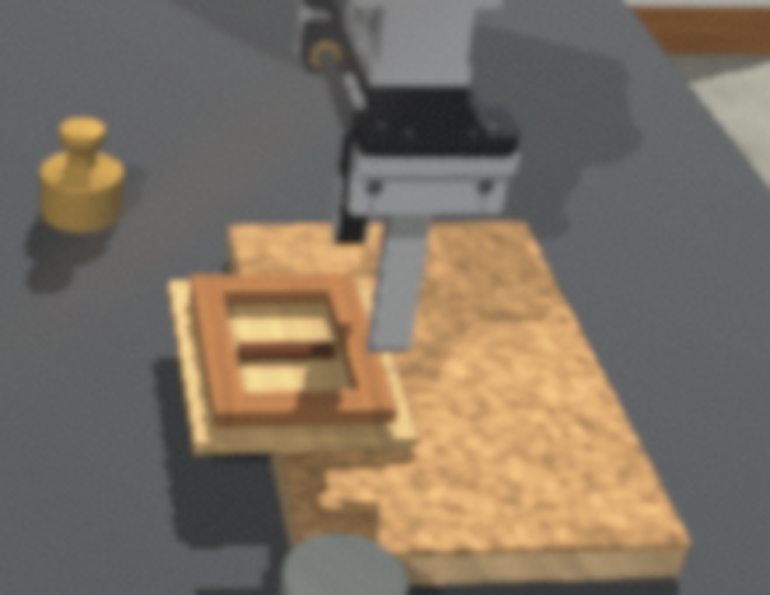

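The panel has flopped bars-up and lies on the cork, overhanging the front by about 40 mm. I'll lift clear, go behind and slide it fully onto the cork with the fingertips.

```bash
python3 -m inch '[[[0,0,-0.03],0,-1],[[0,0,-0.05],0,-1],[[0.02,0,-0.06],0,-1],[[0.06,0,-0.06],0,-1],[[0.10,0,-0.06],0,-1],[[0.14,0,-0.06],0,-1],[[0.14,0,-0.06],0,-1]]'
python3 - <<'E'
from h import *; from rig import robot
s=robot.snapshot("side")
cv2.imwrite("pics/s21.png",cv2.resize(s["img"][165:335,300:520],None,fx=3.5,fy=3.5,interpolation=cv2.INTER_CUBIC)[:600,:800])
s=robot.snapshot("top")
cv2.imwrite("pics/t21.png",s["img"])
for c in blobs(s["img"],(3,70,40),(30,255,255)):
    x,y,w,h=cv2.boundingRect(c); print(x,y,w,h,np.round(rect(s,c,.03),1))
E
```

```text
time: 16.72
tcp_pos: [0.5139, -0.0693, 0.1377]
eef_rot: [-0.001, -3.126, -0.006]
wrist_force: [0.2, 0.7, -1.7]
gripper_width: 1.002
368 331 18 33 [ 344.  -113.7   27.8   57.9   76.8]
403 311 89 104 [ 314.8 -227.7  150.8  159.7   12.5]
0 239 45 223 [3.148e+02 5.291e+02 4.179e+02 9.550e+01 3.000e-01]
224 225 32 30 [5.257e+02 1.206e+02 5.090e+01 5.490e+01 5.000e-01]
515 222 16 54 [ 512.8 -378.5   94.6   21.9    5. ]
270 93 159 100 [ 7.014e+02 -7.080e+01  1.812e+02  2.799e+02  5.000e-01]
0 58 13 149 [735.9 586.1 299.7  26.3   6.4]
568 39 68 68 [ 847.6 -558.8  138.7  109.8   78.4]
```

View pics/s21.png

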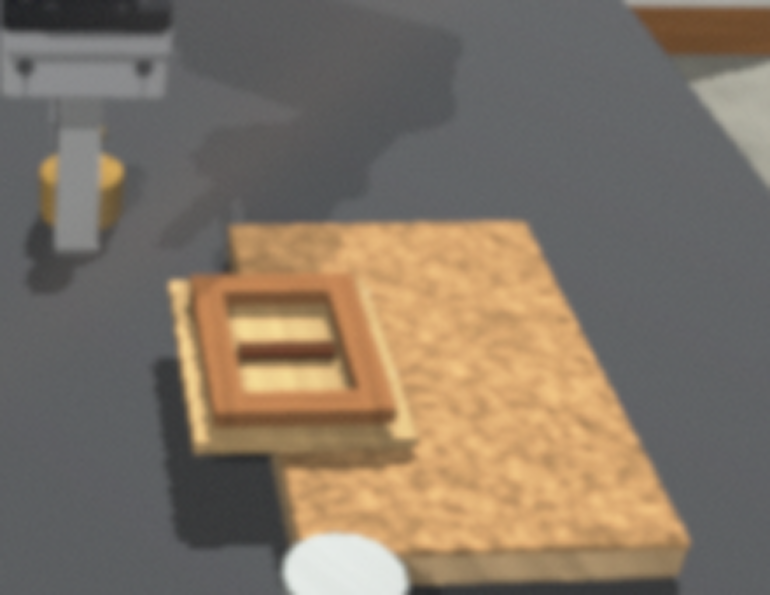

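View pics/t21.png

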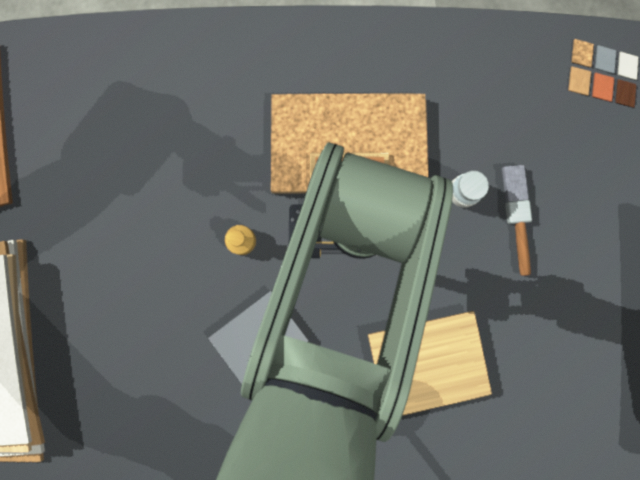

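```bash
python3 - <<'E'
from h import *; from rig import robot
s=robot.snapshot("side")
P=[(300+a/3.5,165+b/3.5) for a,b in ((170,283),(200,434),(412,432),(366,278))]
print(np.round(ray(s,P,.030)*1000,1)); print(robot.sense()["tcp_pos"])
E
```

```text
[[ 571.7   -5.7   30. ]
 [ 575.6 -137.4   30. ]
 [ 680.1 -138.5   30. ]
 [ 682.4   -3.    30. ]]
[ 0.52556585 -0.07200759  0.14270322]
```

```bash
python3 -m inch '[[[0,0,0.035],0,-1],[[0,0,0.07],0,-1],[[0,0,0.092],0,-1],[[0,0,0.102],0,-1],[[-0.006,0,0.1025],0,-1],[[-0.012,0,0.1025],0,-1],[[-0.018,0,0.1025],0,-1],[[-0.024,0,0.1025],0,-1]]'
python3 -m inch '[[[-0.005,0,0],0,-1],[[-0.010,0,0],0,-1],[[-0.015,0,0],0,-1],[[-0.020,0,0],0,-1],[[-0.026,0,0],0,-1],[[-0.032,0,0],0,-1],[[-0.038,0,0],0,-1],[[-0.044,0,0],0,-1]]'
python3 - <<'E'
from h import *; from rig import robot
s=robot.snapshot("side")
cv2.imwrite("pics/s22.png",cv2.resize(s["img"][165:335,300:520],None,fx=3.5,fy=3.5,interpolation=cv2.INTER_CUBIC)[:600,:800])
E
```

```text
time: 17.53
tcp_pos: [0.5526, -0.0725, 0.0422]
eef_rot: [-0.0, 3.137, -0.002]
wrist_force: [0.5, 0.5, 0.5]
gripper_width: 1.003
time: 18.2
tcp_pos: [0.594, -0.0719, 0.0399]
eef_rot: [0.0, 3.141, 0.0]
wrist_force: [-1.8, 0.9, 0.7]
gripper_width: 1.003
```

View pics/s22.png

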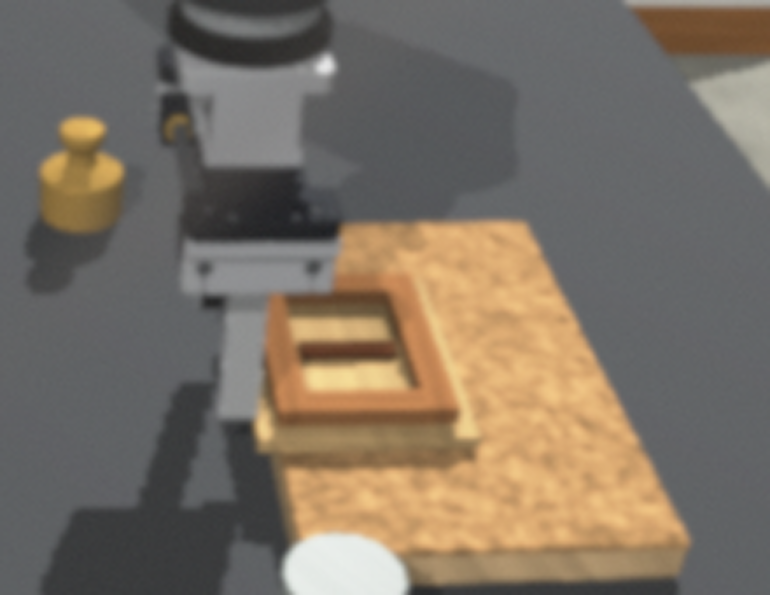

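The slide is working; the panel's front rim is now at about x=0.602. Another 40 mm puts it well on the cork.

```bash
python3 -m inch '[[[-0.006,0,0],0,-1],[[-0.012,0,0],0,-1],[[-0.018,0,0],0,-1],[[-0.024,0,0],0,-1],[[-0.030,0,0],0,-1],[[-0.035,0,0],0,-1],[[-0.038,0,0],0,-1],[[-0.040,0,0],0,-1]]'
python3 -m inch '[[[0.015,0,0],0,-1],[[0.04,0,-0.005],0,-1],[[0.06,0,-0.04],0,-1],[[0.09,0,-0.08],0,-1],[[0.13,0,-0.12],0,-1],[[0.17,0,-0.14],0,-1],[[0.21,0,-0.14],0,-1],[[0.21,0,-0.14],0,-1]]'
python3 - <<'E'
from h import *; from rig import robot
s=robot.snapshot("side")
cv2.imwrite("pics/s23.png",s["img"])
s=robot.snapshot("top")
cv2.imwrite("pics/t23.png",s["img"])
E
```

```text
time: 18.92
tcp_pos: [0.6338, -0.0719, 0.0399]
eef_rot: [0.0, -3.142, 0.0]
wrist_force: [-1.3, 0.2, 1.2]
gripper_width: 1.002
time: 19.58
tcp_pos: [0.4215, -0.0719, 0.182]
eef_rot: [-0.0, 3.139, -0.002]
wrist_force: [0.5, 0.1, -0.7]
gripper_width: 0.998
```

View pics/s23.png

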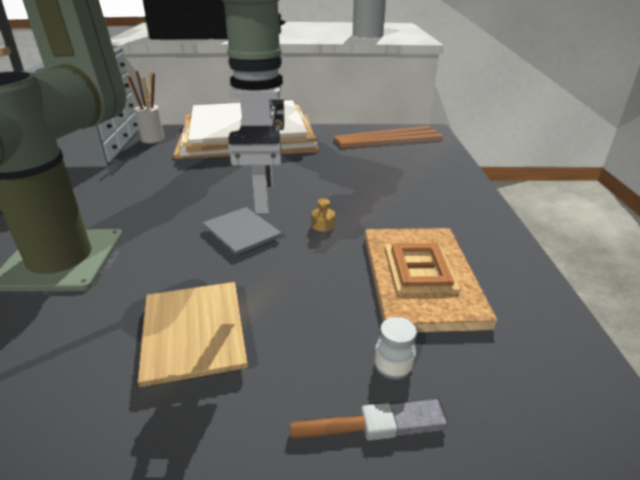

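View pics/t23.png

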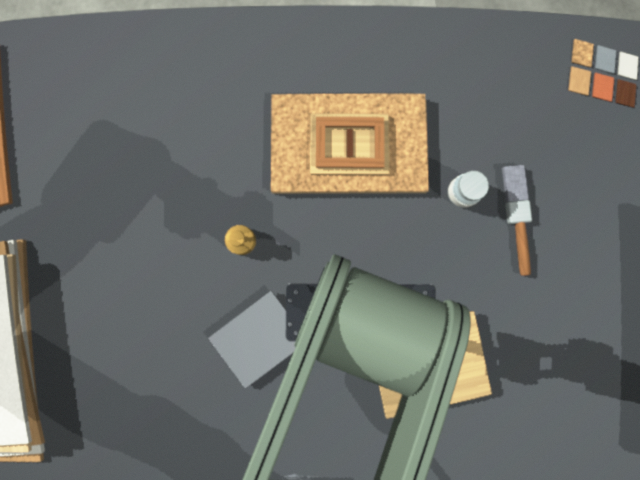

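Panel lies flat, bars-up and wholly on the cork (top px 350,143). The weight (240,240), jar (470,188) and brush (517,220) are at their original pixels, and the hand is clear. Handing in.

```bash
python3 - <<'E'
from rig import robot
t=robot.sense(); print(t["time"],t["wrist_force"],abs(t["qvel"]).max()); print(robot.job_done())
E
```

```text
19.6833 [-0.21648062 -0.40140162  0.30287115] 0.08107943707646155
the job is handed in; nothing more can be done
None
```

The panel now lies bars-up, flat and fully on the cork, and I handed the job in at 19.7 s. With both open fingertips I pushed it square against the rest board's front face. I then pressed its near rim at roughly 15–20 N, tipped it past vertical over the edge, and it flopped onto the cork.

- **First attempt failed:** the rim slipped off the fingertips at about 45°, and the panel dropped back smooth side up, still square to the wall. The second attempt, with the tips lower, worked.
- **Highest push:** during the second attempt the force briefly reached about 34 N horizontally and 28 N vertically (about 43 N in all). It was at the fingertips, not the gripper body, and well under the 120 N wrist limit.
- **After the flop:** the panel overhung the front edge by about 40 mm, so I slid it about 70 mm further on with the fingertips. I never gripped or lifted it.

In the last pictures the jar, brass weight and brush look unmoved, at the same pixels as at the start. The arm is clear with wrist force near zero, and no check disagreed.

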